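# Pin the latch bar of a casting form

## Task

Swing the latch bar on the front of the casting form fully shut, then take the long pin out of the rack and thread it down through the upper ear, the eye of the bar and the lower ear until its flange sits flat on the upper ear; let go of it there. The latch is bolted in slots, so feel for where its hole really is, go gently (never press hard with the pin or on the latch), and leave the other pins and everything else on the table where they are.

Things in the scene. Friction and masses are not known exactly. Their poses are not given: they have to be found in the camera images.
- form: The fixed casting form: plywood tray (210 x 340 x 75 mm high, starting 60 mm towards +x) with a grey slab, and a 12 mm thick steel sole plate in front of it carrying the latch. Origin: on the table under the MIDDLE position of the latch's hole axis; x points to the tray, z up. The true hole axis is upright, at x = 0 and somewhere from y = -17 to +17 mm, different each time.
- latch_mid (a point): Point at the height of the upper ear's top (z 115 mm), in the middle of the slots' range, axes as the form's; NOT the true hole. The steel latch carriage (ears and bar together) is bolted tight in slots up to 17 mm to either side of it along y, and does not move in the job. Its hole shows from above.
- pivot_mid (a point): Mid-range point of the bar's pivot axis (form x 0, y +160 mm), at z 110 mm; the true pivot is shifted along y just as the hole is. On the bar, 70 mm from the pivot axis, stands a round upright steel knob (20 mm diameter, z 79 to 122 mm) by which to push or pull the bar in an arc: at joint value q it is at pivot + 70 mm x (-sin q, -cos q) in the form's x, y.
- upper_ear_mid (a point): Mid-range centre of the upper ear (z 107.5 mm; shifted along y as the hole is). Two level ears, 44 x 44 x 15 mm, centred on the hole axis: upper z 100 to 115 mm, lower z 35 to 50 mm, each with a 16 mm through hole, mouth bevelled 0.5 mm. A web joins them at x 22 to 36 mm. Their -y side faces, 22 mm from the hole axis, are free to be touched.
- bar (a joint): The latch bar: level dark steel bar, 22 mm wide, z 65 to 79 mm, on an upright pivot on the carriage 160 mm from the hole axis towards the form's +y. rad: 0 = fully shut on its stop, along the form's y, its 34 mm eye (hole 17 mm) between the ears in line with their holes; grows as the eye end swings out towards the form's -x, to 1.3. Friction 0.12 N m: it stays where left.
- rack: The pin rack: a fixed wooden block 220 x 60 x 50 mm high, long along its x, with three upright holes (17 mm diameter, 35 mm deep) 75 mm apart along its middle line, one pin standing in each, in any order. Origin: centre of the underside.
- pin: The long pin, the tallest in the rack: steel shaft 14 mm diameter, 95 mm long, foot bevelled 1 mm over 2 mm; above it a flange (30 mm diameter, 6 mm thick), then a round black grip (22 mm diameter, 40 mm high, top 141 mm over the foot). Origin: centre of the foot; z runs up the pin. About 0.16 kg. With its flange on the upper ear its foot is at z 20 mm, 15 mm below the lower ear.
- short_pin: A pin with the same black grip and flange but a shaft of only 45 mm; stays in the rack. Origin: centre of the foot.
- tee_pin: A pin with a 45 mm shaft and a steel cross bar (60 mm long) for a grip; stays in the rack. Origin: centre of the foot.
- jar: A glass jar with a steel cap, 64 mm diameter, 85 mm high; a bystander. Origin: centre of the underside.
- can: A tin, 66 mm diameter, 100 mm high; a bystander. Origin: centre of the underside.
- trowel: A finishing trowel lying on its blade (260 x 100 mm, 52 mm high with its wooden handle); a bystander. Origin: centre of the underside.
- roller: A grey roller sleeve, 48 mm diameter, 200 mm long, lying along its x; a bystander. Origin: centre of the underside.
- block: A cork rubbing block 110 x 65 x 40 mm; a bystander. Origin: centre of the underside.
- clamp: A red C-clamp lying flat, about 75 x 160 x 20 mm; a bystander. Origin: middle of its spine, underside.
Mind the look-alikes: they are no part of the job. Leave any green look-alike of the pin alone.

How it is judged:
By the outcome, as a careful person would: the job done as asked, in the order asked, and still so for the second after the job is handed in, with the robot touching nothing.
It also fails if it takes over 67 s, if anything falls off the work surface, if the arm or the gripper's body presses on something with over 40 N, if the wrist force passes 120 N, or if a joint passes its speed limit or range.

## Robot

A 6-joint arm with a two-finger parallel gripper is mounted at the origin on the work surface. World frame = base frame: x ahead of the robot, y to its left, z up, the work surface at z = 0. Lengths are in m, angles in rad, forces in N, time in s.
With the tool pointing down it reaches from about 0.35 to 0.975 m from the base axis. Payload 4.9 kg.
Tool frame: the origin (TCP) lies on the centre line of the jaws, within the pads' length; the fingertips stand manip.tcp_to_tips ahead of it and the grasp point (between the pads) lies 11 mm behind it (manip.tcp_to_tips is the distance from the TCP to the fingertips, in m); x points along the fingers, y is the direction in which the jaws open and shut, and the axes are right-handed (so a half turn about x gives the same grasp; the last joint's range is limited). The gripper opens to 85 mm and grips with 20 to 120 N. Pads are 22 mm wide; open, the fingers measure 114 mm over their backs; the gripper's body (76 mm by 85 mm) begins 54 mm behind the grasp point. The pads swing forward as they close: fully open they stand 13 mm farther back than shut.
Start: joints at [-1.403, 0.053, 1.613, -0, 1.476, -0.119], TCP at [0.177, -0.599, 0.239] pointing down, gripper open.
Joint ranges: [-3.01, 3.01], [-1.01, 2.22], [0.06, 2.58], [-1.02, 4.17], [0.09, 2.62], [-3.14, 3.14]. Speed limits (rad/s): [2.57, 2.57, 3.14, 3.14, 3.14, 3.14].

## Interface

Orientations are given as a unit quaternion [w, x, y, z].
In Python, from plant import status, imaging, workorder, manip gives the robot as it stands.
- The arm moves only by the tool carry_out, never from a script. Its argument "moves" is one flat list of numbers, 5 for each row, row after row: the opening, from 0 (shut) to 1 (fully open), then the shift along the tool's x, y, z in cm, then the turn about the tool's x in rad. In form: [claw, tx, ty, tz, twist, claw, tx, ty, tz, twist, ...]. A call has 1 to 12 rows; each row is the pose to reach, as a shift and turn from the pose commanded when the call began, along the tool's axes at that moment; what a row does not reach only later rows make up. A row lasts 1/12 s, in which the tool goes at most 41.7 mm and 7.16 degrees, less where a joint would pass 70% of its speed; a pose out of reach is approached as far as the arm can. A call with a gripper value outside its range is refused whole. The fingers move at their own pace and stop on an object; the grip force is fixed at half the most. Time passes only in rows, so rows that repeat a pose let the fingers close. It gives the time, the measured TCP pose, the force and the opening at its end, in the units of the state.
- status.state(): the state, without advancing time (a new reading comes with each control period).
- imaging.grab_frame(name): name is "side" or "top"; returns the picture (400x640x3 uint8, red, green, blue); there is no depth.
- imaging.camera_info(name): a dict with "K" (3x3 intrinsics, pixels), "R" (3x3) and "t" (3): a world point X has camera coordinates R X + t. Camera axes: x right, y down, z forward; pixel columns grow to the right and rows downward; lengths in m; the calibration is good to about 2 mm. A picture is of the moment at which its call begins. camera_info takes no time and is no camera call.
- workorder.job_done(): hands the job in, once; it reports no verdict.
The state is a dict: "time": time; "joint_pos": joint angles; "joint_vel": joint speeds; "joint_efforts": joint torques, N m; "tool_pos": TCP position; "tool_rot": TCP orientation; "contact_force": force on the tool from outside, world axes, zero at the start; "ft_torque": the same for the moment, N m; "gripper_width": opening from 0.0 (shut) to 1.0 (fully open).
Only numpy, scipy, OpenCV 4.12 (cv2) and the standard library are available. Lean on these libraries where they do the work, as an engineer would, in place of code of your own. Each camera call takes 0.05 s, during which the arm holds its last target.

## Working session

There is one attempt and no reset: what is moved stays moved. The work goes in short steps, Python scripts to look and compute and a tool call to move; the robot and the scene stay as the last step left them, time stands still between calls to the robot, and variables do not carry over. Pictures are saved under pics/ and viewed, and the job is handed in when it is done.

Besides the shell and the picture viewer there is one more tool, called after "Call:" by a JSON object that holds its "method" and its "body", one argument or row to a line. carry_out: Moves the arm, as the interface text tells. Its arguments: {"type":"object","properties":{"moves":{"type":"array","items":{"type":"number"}}},"required":["moves"]}

```bash
ls; mkdir -p pics; python3 - <<'E'
from plant import status, imaging, workorder, manip
import cv2
print(status.state()); print(manip.tcp_to_tips, [a for a in dir(manip) if a[0]!='_'])
for n in ("side","top"):
    im=imaging.grab_frame(n); cv2.imwrite(f"pics/{n}0.png",im[:,:,::-1]); print(n,imaging.camera_info(n))
E
```

```text
pics
{'time': 0.0, 'joint_pos': array([-1.40299505e+00,  5.33345167e-02,  1.61429557e+00,  1.55769640e-06,
        1.47598956e+00, -1.18979524e-01]), 'joint_vel': array([-3.79731813e-04, -4.91737374e-04, -2.47809846e-03,  9.00696396e-05,
       -7.65513602e-04,  2.97332621e-04]), 'joint_efforts': array([-8.93162123e-04, -3.93686235e+01, -3.70179391e+01, -2.49434142e-04,
        6.94626564e-03, -7.35982326e-06]), 'tool_pos': array([ 0.17670263, -0.59887054,  0.23807591]), 'tool_rot': array([-0.10032868, -0.69983259, -0.10176157,  0.69986648]), 'contact_force': array([-0.39517674, -0.12357204,  0.15962308]), 'ft_torque': array([-0.02178644, -0.00623558, -0.0290371 ]), 'gripper_width': 1.0004176381461438}
0.008 ['IKError', 'tcp_to_tips']
side {'K': array([[404.19744955,   0.        , 327.39078429],
       [  0.        , 404.19744955, 199.86927706],
       [  0.        ,   0.        ,   1.        ]]), 'R': array([[ 0.95965054, -0.28072479, -0.01626124],
       [-0.21704617, -0.70271899, -0.67755219],
       [ 0.17877862,  0.65374277, -0.7352949 ]]), 't': array([-0.48022234,  0.1723873 ,  1.24486609])}
top {'K': array([[383.82600224,   0.        , 319.90402765],
       [  0.        , 383.82600224, 200.74017399],
       [  0.        ,   0.        ,   1.        ]]), 'R': array([[ 0.00738199, -0.99997062, -0.00206662],
       [-0.99375028, -0.00710584, -0.11139971],
       [ 0.11138175,  0.00287605, -0.99377353]]), 't': array([0.01503565, 0.48715201, 1.25200359])}
```

View pics/side0.png

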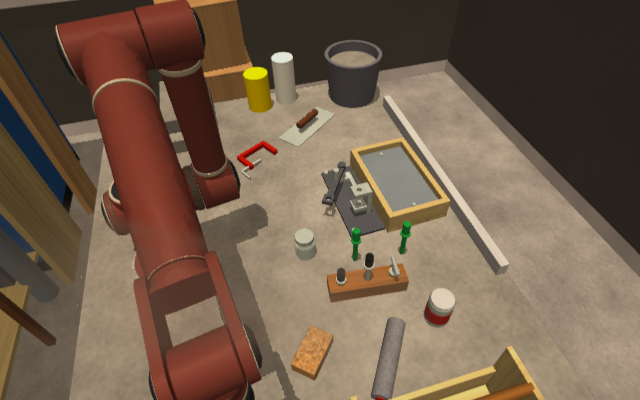

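View pics/top0.png

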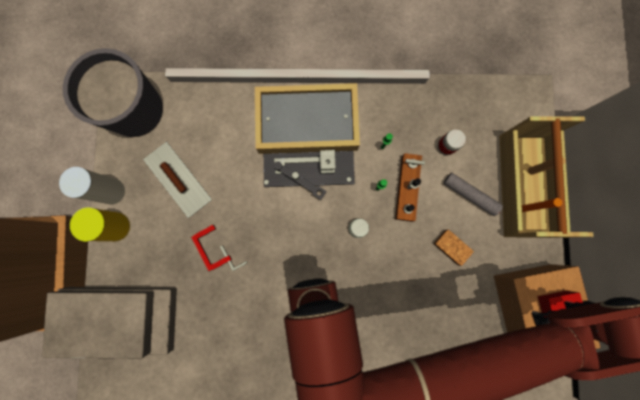

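The side view has the rack at about (368,282), with the long pin in the middle at (369,262), and the latch at about (350,195). The top view has the latch hole at about (328,160) and the bar swung out towards (320,193). I'll zoom in next.

```bash
python3 - <<'E'
import cv2,numpy as np
s=cv2.imread('pics/side0.png');t=cv2.imread('pics/top0.png')
cv2.imwrite('pics/sz.png',cv2.resize(s[150:310,310:450],None,fx=4,fy=3.7,interpolation=cv2.INTER_CUBIC)) 
cv2.imwrite('pics/sz.png',cv2.resize(s[150:300,310:450],None,fx=4,fy=4,interpolation=cv2.INTER_CUBIC))
cv2.imwrite('pics/tz.png',cv2.resize(t[80:230,250:450],None,fx=4,fy=4,interpolation=cv2.INTER_CUBIC))
E
```

```text
(no output)
```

View pics/sz.png

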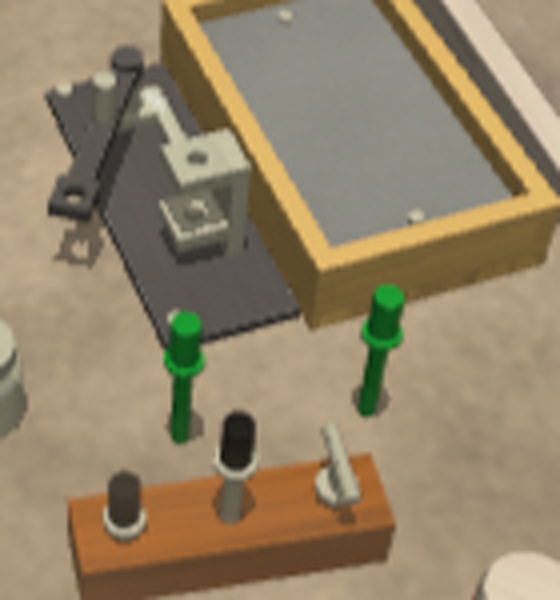

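View pics/tz.png

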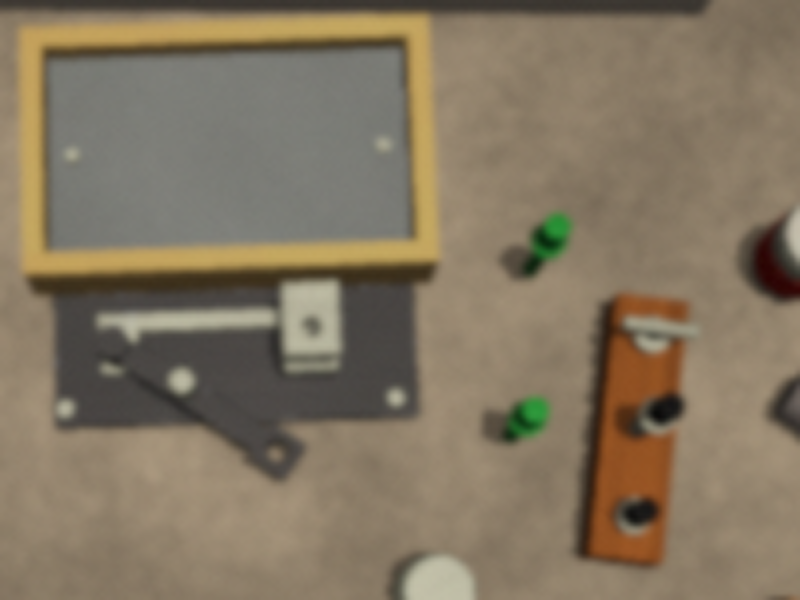

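```bash
cat > h.py <<'E'
import numpy as np, cv2
from scipy.spatial.transform import Rotation as Ro
from plant import status, imaging, workorder, manip
C={n:imaging.camera_info(n) for n in("side","top")}
def ray(n,p):
    c=C[n]; d=c['R'].T@np.linalg.inv(c['K'])@np.array([p[0],p[1],1.]); return -c['R'].T@c['t'], d
def onz(n,p,z):
    o,d=ray(n,p); return o+d*(z-o[2])/d[2]
def tri(ps,pt):
    A=np.zeros((3,3));b=np.zeros(3);L=[]
    for n,p in(("side",ps),("top",pt)):
        o,d=ray(n,p);d=d/np.linalg.norm(d);P=np.eye(3)-np.outer(d,d);A+=P;b+=P@o;L.append((o,d))
    X=np.linalg.solve(A,b)
    return X, max(np.linalg.norm((np.eye(3)-np.outer(d,d))@(X-o)) for o,d in L)
def proj(n,X):
    c=C[n]; q=c['K']@(c['R']@np.asarray(X)+c['t']); return q[:2]/q[2]
def axes(q=None):
    q=status.state()['tool_rot'] if q is None else q
    return Ro.from_quat([q[1],q[2],q[3],q[0]]).as_matrix()
def rel(d):  # world shift (m) -> tool cm
    return np.round(axes().T@np.asarray(d)*100,2)
def st():
    s=status.state(); print('t',round(s['time'],2),'p',np.round(s['tool_pos'],4),'F',np.round(s['contact_force'],2),'T',np.round(s['ft_torque'],2),'w',round(s['gripper_width'],3)); return s
E
python3 - <<'E'
from h import *
np.set_printoptions(precision=4,suppress=True)
Z=lambda x,y,ox,oy:((x+.5)/4-.5+ox,(y+.5)/4-.5+oy)
T=lambda x,y:Z(x,y,250,80); S=lambda x,y:Z(x,y,310,150)
print(axes())
for nm,t,s,z in [("hole",T(312,325),S(198,158),.115),("knobtop",T(181,380),S(104,80),.122),("eye",T(279,453),S(75,193),.079),("pivot",T(112,350),S(127,56),.11),
 ("pintop",T(668,405),S(240,418),.156),("shorttop",T(642,510),S(125,480),.106)]:
    print(nm,onz("top",t,z),onz("side",s,z),tri(s,t))
# tray edges z=.075 top view
print("tray front corners",onz("top",T(27,273),.075),onz("top",T(438,262),.075), "back",onz("top",T(22,30),.075),onz("top",T(430,15),.075))
print("sole front",onz("top",T(57,428),.012),onz("top",T(417,415),.012))
print("rack",[onz("top",T(*p),.05) for p in((613,297),(688,302),(662,563),(584,556))])
print("green",onz("top",T(512,435),0),onz("top",T(530,270),0),onz("side",S(180,440),0),onz("side",S(368,414),0))
E
```

```text
[[-0.0003  0.2829 -0.9592]
 [ 0.0019 -0.9592 -0.2829]
 [-1.     -0.0019 -0.0002]]
hole [ 0.6033 -0.005   0.115 ] [ 0.6046 -0.0044  0.115 ] (array([ 0.6037, -0.0051,  0.1157]), np.float64(0.0005898279285781509))
knobtop [0.5575 0.0967 0.122 ] [0.5584 0.0955 0.122 ] (array([0.5583, 0.0967, 0.1208]), np.float64(0.000494166085082994))
eye [0.5066 0.0203 0.079 ] [0.511  0.0204 0.079 ] (array([0.5087, 0.02  , 0.0794]), np.float64(0.0021655744822155097))
pivot [0.5833 0.1522 0.11  ] [0.5892 0.1301 0.11  ] (array([0.5925, 0.1543, 0.0867]), np.float64(0.004506042344437264))
pintop [ 0.5349 -0.2726  0.156 ] [ 0.5378 -0.2715  0.156 ] (array([ 0.536 , -0.2725,  0.1575]), np.float64(0.0013506240852244396))
shorttop [ 0.4602 -0.2632  0.106 ] [ 0.4624 -0.2642  0.106 ] (array([ 0.4614, -0.2636,  0.1051]), np.float64(0.0011400631188898044))
tray front corners [0.6536 0.2268 0.075 ] [ 0.665  -0.1081  0.075 ] back [0.8596 0.2362 0.075 ] [ 0.8747 -0.1023  0.075 ]
sole front [0.5355 0.2088 0.012 ] [ 0.5488 -0.0961  0.012 ]
rack [array([ 0.6429, -0.2556,  0.05  ]), array([ 0.6391, -0.3176,  0.05  ]), array([ 0.4224, -0.2917,  0.05  ]), array([ 0.4277, -0.2284,  0.05  ])]
green [ 0.534  -0.1782  0.    ] [ 0.6781 -0.1951  0.    ] [ 0.5345 -0.1774  0.    ] [ 0.6798 -0.1967  0.    ]
```

Call:
{"method": "carry_out", "body": {
  "moves": [0,0,-28,-25.8,0.246,0,0,-28,-25.8,0.246,0,0,-28,-25.8,0.246,0,0,-28,-25.8,0.246,0,0,-28,-25.8,0.246,0,0,-28,-25.8,0.246,0,0,-28,-25.8,0.246,0,0,-28,-25.8,0.246,0,0,-28,-25.8,0.246,0,0,-28,-25.8,0.246,0,0,-28,-25.8,0.246]
}}

```text
time: 1.02
tool_pos: [0.3457, -0.256, 0.239]
tool_rot: [-0.016, -0.707, -0.016, 0.707]
contact_force: [0.1, -0.1, -0.3]
gripper_width: -0.002
```

```bash
python3 - <<'E'
from h import *
np.set_printoptions(precision=4,suppress=True)
s=st();print(axes());print(rel(np.array([.5123,.0854,.239])-s['tool_pos']))
E
```

```text
t 1.02 p [ 0.3457 -0.256   0.239 ] F [ 0.07 -0.14 -0.28] T [-0.03  0.02  0.02] w -0.002
[[-0.      0.0455 -0.999 ]
 [-0.     -0.999  -0.0455]
 [-1.      0.      0.    ]]
[ -0.   -33.34 -18.19]
```

Call:
{"method": "carry_out", "body": {
  "moves": [0,0,-33.3,-18.2,0,0,0,-33.3,-18.2,0,0,0,-33.3,-18.2,0,0,0,-33.3,-18.2,0,0,0,-33.3,-18.2,0,0,0,-33.3,-18.2,0,0,0,-33.3,-18.2,0,0,0,-33.3,-18.2,0,0,0,-33.3,-18.2,0,0,0,-33.3,-18.2,0,0,0,-33.3,-18.2,0]
}}

```text
time: 1.93
tool_pos: [0.5142, 0.0826, 0.2385]
tool_rot: [-0.015, -0.706, -0.015, 0.708]
contact_force: [-0.5, -0.2, -0.1]
gripper_width: -0.003
```

Call:
{"method": "carry_out", "body": {
  "moves": [0,4,0,0,0,0,8,0,0,0,0,11,0,0,0,0,13.5,0,0,0,0,13.9,0,0,0,0,13.9,0,0,0]
}}

```text
time: 2.43
tool_pos: [0.5117, 0.0802, 0.0982]
tool_rot: [-0.014, -0.705, -0.013, 0.709]
contact_force: [-1.2, -0.4, 0.3]
gripper_width: 0.002
```

```bash
python3 - <<'E'
from h import *
st()
for n in("side","top"):
    im=imaging.grab_frame(n)[:,:,::-1]; 
    c=im[130:250,290:430] if n=="side" else im[110:230,250:390]
    cv2.imwrite(f"pics/{n}1.png",cv2.resize(c,None,fx=4,fy=4,interpolation=cv2.INTER_CUBIC))
E
```

```text
t 2.43 p [0.5117 0.0802 0.0982] F [-1.17 -0.41  0.34] T [ 0.02 -0.02 -0.03] w 0.002
```

View pics/side1.png

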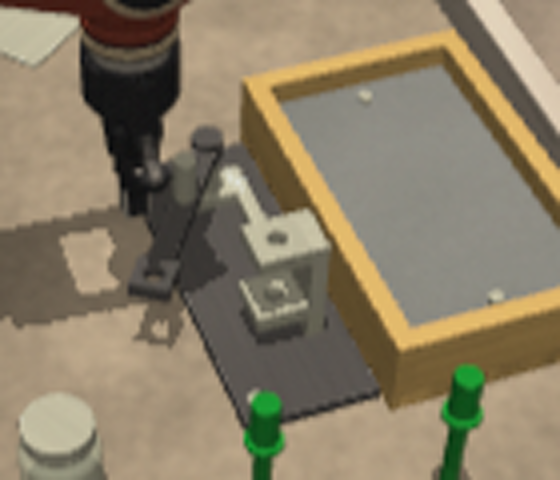

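Side view: the closed fingers, at about (135,195), stand on the -x side of the knob at (185,180). Next I push the knob along +x.

Call:
{"method": "carry_out", "body": {
  "moves": [0,0,-0.4,-0.5,0,0,0,-0.4,-1.0,0,0,0,-0.4,-1.5,0,0,0,-0.4,-2,0,0,0,-0.4,-2.4,0,0,0,-0.4,-2.8,0,0,0,-0.4,-3.2,0,0,0,-0.4,-3.6,0,0,0,-0.4,-4.0,0,0,0,-0.4,-4.2,0]
}}

```text
time: 3.37
tool_pos: [0.5542, 0.0874, 0.0991]
tool_rot: [-0.015, -0.706, -0.014, 0.708]
contact_force: [-2.9, -1.0, -1.3]
gripper_width: 0.001
```

```bash
python3 - <<'E'
from h import *
st();print(axes())
E
```

```text
t 3.37 p [0.5542 0.0874 0.0991] F [-2.94 -1.01 -1.27] T [-0.3   0.5  -0.02] w 0.001
[[-0.0039668   0.04076673 -0.99916082]
 [-0.0012113  -0.99916814 -0.04076222]
 [-0.9999914   0.00104859  0.00401288]]
```

Call:
{"method": "carry_out", "body": {
  "moves": [0,0,0,-0.3,0,0,0,0,-0.6,0,0,0,0,-0.9,0,0,0,0,-1.2,0,0,0,0,-1.5,0,0,0,0,-1.7,0,0,0,0,-1.9,0,0,0,0,-2.0,0]
}}

```text
time: 4.03
tool_pos: [0.5757, 0.0889, 0.1006]
tool_rot: [0.014, 0.707, 0.015, -0.707]
contact_force: [-2.5, -1.8, 1.1]
gripper_width: 0.003
```

Call:
{"method": "carry_out", "body": {
  "moves": [0,0,0,-0.1,0,0,0,0,-0.2,0,0,0,0,-0.2,0]
}}

```text
time: 4.28
tool_pos: [0.5776, 0.089, 0.1006]
tool_rot: [0.014, 0.707, 0.015, -0.707]
contact_force: [-0.9, -0.5, 0.4]
gripper_width: 0.003
```

Call:
{"method": "carry_out", "body": {
  "moves": [0,0,0,-0.1,0,0,0,0,-0.2,0,0,0,0,-0.2,0]
}}

```text
time: 4.53
tool_pos: [0.5793, 0.089, 0.1005]
tool_rot: [0.014, 0.707, 0.014, -0.707]
contact_force: [-2.2, -1.0, 1.7]
gripper_width: 0.0
```

Call:
{"method": "carry_out", "body": {
  "moves": [0,0,0,-0.1,0,0,0,0,-0.2,0,0,0,0,-0.2,0]
}}

```text
time: 4.78
tool_pos: [0.5795, 0.089, 0.1004]
tool_rot: [-0.015, -0.705, -0.014, 0.709]
contact_force: [-9.8, -1.6, 7.5]
gripper_width: 0.002
```

Call:
{"method": "carry_out", "body": {
  "moves": [0,0,0,-0.1,0,0,0,0,-0.2,0,0,0,0,-0.2,0]
}}

```text
time: 5.03
tool_pos: [0.5795, 0.089, 0.1004]
tool_rot: [-0.015, -0.703, -0.014, 0.711]
contact_force: [-18.3, -2.9, 13.1]
gripper_width: 0.006
```

Call:
{"method": "carry_out", "body": {
  "moves": [0,0,0,1.5,0,0,0,0,3,0,0,-4,0,3,0,0,-8,0,3,0,0,-11,4,5,0,0,-14,8,9,0,0,-14,12,9,0,0,-14,16,9,0,0,-14,20,9,0,0,-14,20,9,0]
}}

```text
time: 5.87
tool_pos: [0.5016, -0.118, 0.2418]
tool_rot: [0.014, 0.708, 0.013, -0.706]
contact_force: [0.6, 1.3, 0.3]
gripper_width: -0.002
```

```bash
python3 - <<'E'
from h import *
st()
for n in("side","top"):
    im=imaging.grab_frame(n)[:,:,::-1]; cv2.imwrite(f"pics/{n}2f.png",im)
    c=im[150:300,310:450] if n=="side" else im[80:230,250:450]
    cv2.imwrite(f"pics/{n}2.png",cv2.resize(c,None,fx=4,fy=4,interpolation=cv2.INTER_CUBIC))
E
```

```text
t 5.87 p [ 0.5016 -0.118   0.2418] F [0.63 1.34 0.31] T [ 0.04 -0.06 -0.05] w -0.002
```

View pics/side2.png

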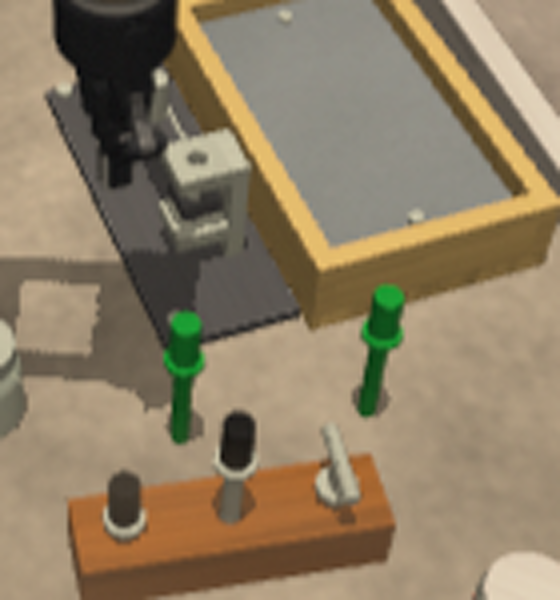

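View pics/top2.png

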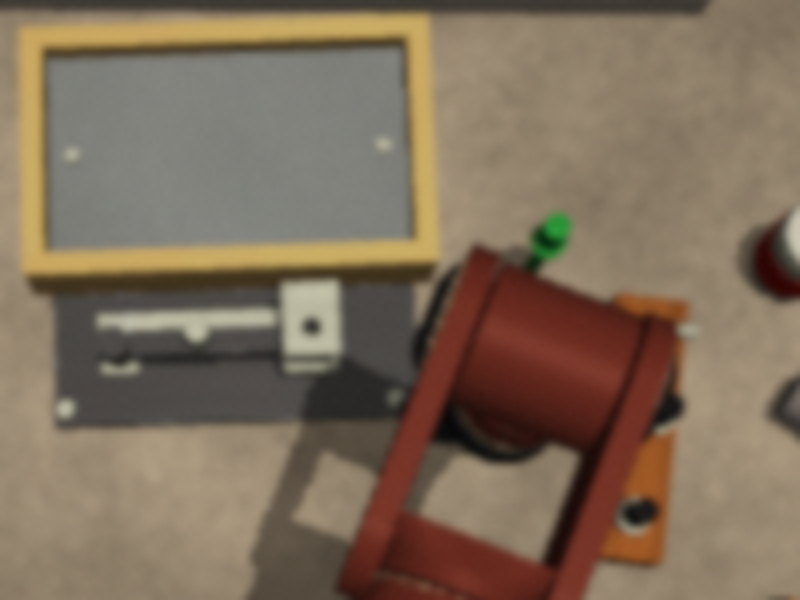

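The bar lies along the form's y with the eye between the ears; in the top view the knob is at (197,333) and the hole, now dark, at (312,326). Next I refine the hole and pin positions by masks.

```bash
python3 - <<'E'
from h import *
np.set_printoptions(precision=4,suppress=True)
def blob(f,c,r,thr,up=8):
    im=cv2.cvtColor(cv2.imread(f),cv2.COLOR_BGR2GRAY).astype(float)
    x0,y0=int(c[0])-r,int(c[1])-r; w=im[y0:y0+2*r+1,x0:x0+2*r+1]
    k=np.clip(thr-w,0,None); ys,xs=np.mgrid[y0:y0+2*r+1,x0:x0+2*r+1]
    return ((k*xs).sum()/k.sum(),(k*ys).sum()/k.sum()),w.astype(int)
t,w=blob('pics/top2f.png',(328,161),4,0);print(w)
s,w2=blob('pics/side2f.png',(359,189),4,0);print(w2)
t,_=blob('pics/top2f.png',(328,161),3,150); s,_=blob('pics/side2f.png',(359,189),3,140)
print(t,s,onz('top',t,.115),onz('side',s,.115),tri(s,t))
# pin grip, in first pics
for f,(a,b,c,d) in(('pics/top0.png',(395,170,425,200)),('pics/side0.png',(355,245,380,285))):
    g=cv2.cvtColor(cv2.imread(f),cv2.COLOR_BGR2GRAY)[b:d,a:c]; m=(g<48).astype(np.uint8)
    cs,_=cv2.findContours(m,cv2.RETR_EXTERNAL,cv2.CHAIN_APPROX_NONE)
    for k in cs:
        if cv2.contourArea(k)>4: M=cv2.moments(k);print(f,M['m00'],M['m10']/M['m00']+a,M['m01']/M['m00']+b)
E
```

```text
[[182 181 180 179 178 179 181 180 180]
 [181 179 171 165 166 171 178 181 182]
 [179 168 146 130 130 150 170 181 183]
 [175 149 112  84  86 118 155 177 183]
 [171 136  91  62  63  96 144 174 182]
 [171 141 101  77  75 101 146 173 182]
 [178 161 138 119 116 134 161 178 184]
 [184 178 169 160 158 166 177 183 184]
 [187 186 183 180 180 182 184 186 186]]
[[175 181 175 190 190 188 188 187 188]
 [190 189 189 190 190 188 187 188 187]
 [190 188 184 162 166 178 188 187 186]
 [190 179 140 116 119 131 151 186 186]
 [189 160  95  98  99  97 117 187 186]
 [190 174 122  98 113  99 133 188 185]
 [190 188 173 161 169 163 175 189 186]
 [189 190 191 189 190 188 189 190 188]
 [188 191 191 190 188 190 189 186 162]]
(np.float64(327.4441988950276), np.float64(161.17237569060774)) (np.float64(358.78851174934726), np.float64(189.21148825065274)) [ 0.6023 -0.0044  0.115 ] [ 0.6035 -0.0045  0.115 ] (array([ 0.6029, -0.0045,  0.115 ]), np.float64(0.0005507735557571693))
pics/top0.png 27.5 415.7030303030303 181.78787878787878
pics/top0.png 15.0 398.6666666666667 186.03333333333333
pics/side0.png 68.5 368.77858880778587 259.8856447688564<stdin>:7: RuntimeWarning: invalid value encountered in scalar divide
```

```bash
python3 - <<'E'
from h import *
np.set_printoptions(precision=4,suppress=True)
print(tri((368.78,259.89),(415.7,181.79)))
s=st();print(axes()); print(rel(np.array([.5355,-.2725,s['tool_pos'][2]])-s['tool_pos']))
E
```

```text
(array([ 0.5355, -0.2749,  0.1354]), np.float64(4.664946467112465e-05))
t 5.97 p [ 0.5017 -0.1174  0.241 ] F [-0.41  0.14 -0.8 ] T [ 0.03  0.   -0.03] w 0.001
[[ 0.0025  0.0361 -0.9993]
 [-0.0009 -0.9993 -0.0361]
 [-1.      0.001  -0.0025]]
[ 0.02 15.63 -2.82]
```

Call:
{"method": "carry_out", "body": {
  "moves": [0.7,0,4,-0.7,0,0.7,0,8,-1.4,0,0.7,0,12,-2.1,0,0.7,0,15.7,-2.8,0,0.7,0,15.7,-2.8,0,0.7,0,15.7,-2.8,0]
}}

```text
time: 6.47
tool_pos: [0.5363, -0.2707, 0.2397]
tool_rot: [0.013, 0.707, 0.014, -0.707]
contact_force: [-0.2, 0.3, -0.1]
gripper_width: 0.701
```

Call:
{"method": "carry_out", "body": {
  "moves": [0.7,3,0,0,0,0.7,6,0,0,0,0.7,6,0,0,0,0.7,6,0,0,0]
}}

```text
time: 6.8
tool_pos: [0.5348, -0.2677, 0.1784]
tool_rot: [-0.014, -0.706, -0.016, 0.708]
contact_force: [-0.1, 0.8, -0.0]
gripper_width: 0.697
```

```bash
python3 - <<'E'
from h import *
np.set_printoptions(precision=4,suppress=True)
s=st();print(rel(np.array([.5355,-.2735,.130])-s['tool_pos']))
for n in("side",):
    im=imaging.grab_frame(n)[:,:,::-1]
    cv2.imwrite(f"pics/{n}3.png",cv2.resize(im[170:320,310:450],None,fx=4,fy=4,interpolation=cv2.INTER_CUBIC))
E
```

```text
t 6.8 p [ 0.5348 -0.2677  0.1784] F [-0.08  0.84 -0.01] T [-0.    0.    0.01] w 0.697
[ 4.84  0.59 -0.06]
```

View pics/side3.png

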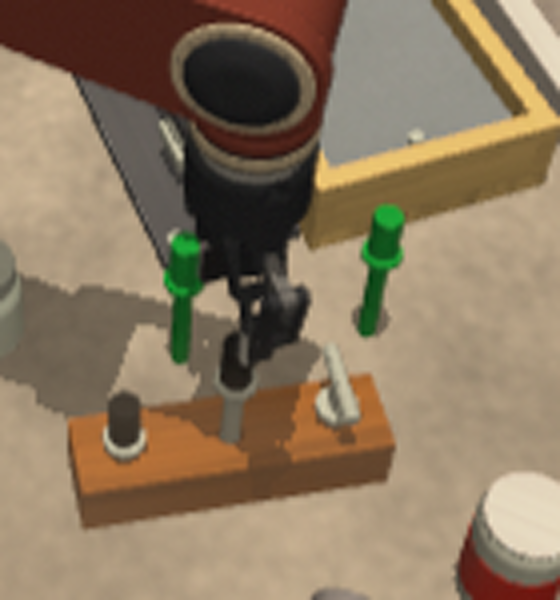

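The fingers straddle the long pin's grip at (235,360). Next is a lowered move, checking how the pose settles.

Call:
{"method": "carry_out", "body": {
  "moves": [0.7,2.5,0.3,0,0,0.7,2.5,0.3,0,0,0.7,2.5,0.3,0,0,0.7,2.5,0.3,0,0]
}}

```text
time: 7.18
tool_pos: [0.5367, -0.2733, 0.1575]
tool_rot: [0.015, 0.708, 0.014, -0.706]
contact_force: [-0.1, 0.4, 0.4]
gripper_width: 0.701
```

```bash
python3 - <<'E'
from h import *
np.set_printoptions(precision=4,suppress=True)
s=st();print(s['joint_vel']);print(rel(np.array([.5355,-.2735,.130])-s['tool_pos']))
E
```

```text
t 7.18 p [ 0.5367 -0.2733  0.1575] F [-0.15  0.42  0.4 ] T [-0.03 -0.03  0.03] w 0.701
[-0.0007 -0.0028 -0.0079 -0.0014 -0.0061 -0.0015]
[2.75 0.02 0.13]
```

Call:
{"method": "carry_out", "body": {
  "moves": [0.7,1,0,0,0,0.7,2,0,0,0,0.7,2.6,0,0,0,0.7,2.6,0,0,0,0.7,2.6,0,0,0]
}}

```text
time: 7.6
tool_pos: [0.5353, -0.2728, 0.1282]
tool_rot: [-0.014, -0.706, -0.015, 0.708]
contact_force: [0.3, 0.1, -0.2]
gripper_width: 0.7
```

Call:
{"method": "carry_out", "body": {
  "moves": [0.7,0,0,0,0]
}}

```text
time: 7.68
tool_pos: [0.5358, -0.2732, 0.1293]
tool_rot: [-0.014, -0.707, -0.014, 0.707]
contact_force: [0.6, -0.7, 0.3]
gripper_width: 0.7
```

Call:
{"method": "carry_out", "body": {
  "moves": [0,0,0,0,0,0,0,0,0,0,0,0,0,0,0,0,0,0,0,0,0,0,0,0,0,0,0,0,0,0]
}}

```text
time: 8.18
tool_pos: [0.5361, -0.2736, 0.1299]
tool_rot: [0.015, 0.707, 0.014, -0.707]
contact_force: [0.4, -1.6, 2.0]
gripper_width: 0.241
```

Call:
{"method": "carry_out", "body": {
  "moves": [0,-2,0,0,0,0,-4,0,0,0,0,-6,0,0,0,0,-8,0,0,0,0,-10,0,0,0,0,-12,0,0,0,0,-12,0,0,0]
}}

```text
time: 8.77
tool_pos: [0.5374, -0.274, 0.2539]
tool_rot: [0.016, 0.709, 0.013, -0.705]
contact_force: [0.1, -0.1, -0.6]
gripper_width: 0.241
```

```bash
python3 - <<'E'
from h import *
np.set_printoptions(precision=4,suppress=True)
s=st();print(axes())
for n in("side","top"):
    im=imaging.grab_frame(n)[:,:,::-1];cv2.imwrite(f"pics/{n}4f.png",im)
    cv2.imwrite(f"pics/{n}4.png",cv2.resize(im[150:300,310:450] if n=='side' else im[110:260,320:460],None,fx=4,fy=4,interpolation=cv2.INTER_CUBIC))
E
```

```text
t 8.77 p [ 0.5374 -0.274   0.2539] F [ 0.14 -0.15 -0.6 ] T [-0.06 -0.02 -0.02] w 0.241
[[ 0.006   0.0409 -0.9991]
 [-0.0036 -0.9992 -0.0409]
 [-1.      0.0038 -0.0059]]
```

View pics/side4.png

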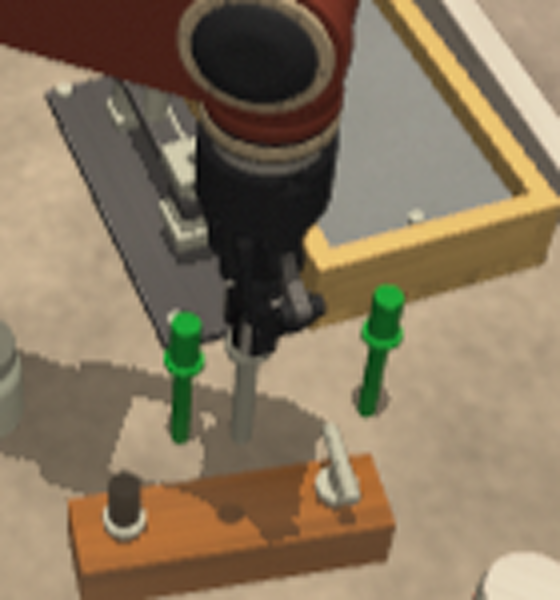

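View pics/top4.png

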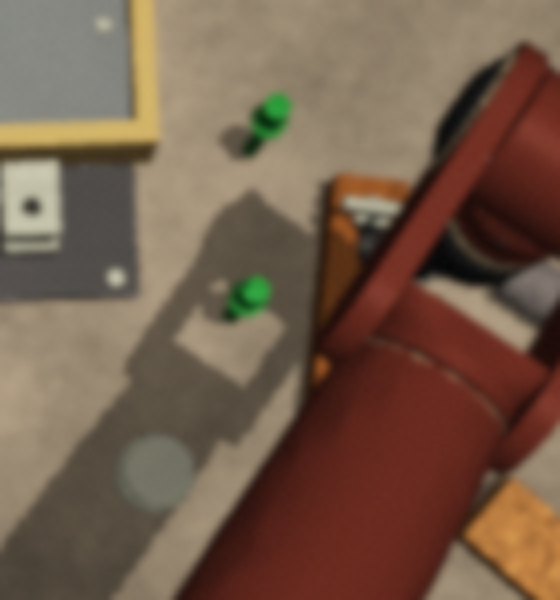

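The pin is out of the rack, upright, foot at about (243,440) in the side zoom, with the other pins undisturbed. I lift over the green pins and go to the latch.

Call:
{"method": "carry_out", "body": {
  "moves": [0,-4,0,0,0,0,-4.5,-3.5,-1,0,0,-4.5,-7,-2,0,0,-4.5,-10.5,-3,0,0,-4.5,-14,-4,0,0,-4.5,-17.5,-5,0,0,-4.5,-21,-6,0,0,-4.5,-24,-7,0,0,-4.5,-26,-7.5,0,0,-4.5,-26.6,-7.6,0,0,-4.5,-26.6,-7.6,0,0,-4.5,-26.6,-7.6,0]
}}

```text
time: 9.87
tool_pos: [0.6002, -0.0046, 0.2924]
tool_rot: [-0.015, -0.706, -0.014, 0.708]
contact_force: [0.1, 0.1, -2.5]
gripper_width: 0.243
```

Call:
{"method": "carry_out", "body": {
  "moves": [0,2,0,0,0,0,3.5,0,0,0,0,4,0,0,0,0,4,0,0,0,0,4,0,0,0]
}}

```text
time: 10.28
tool_pos: [0.6005, -0.005, 0.2536]
tool_rot: [-0.014, -0.706, -0.014, 0.708]
contact_force: [0.4, 0.2, -1.9]
gripper_width: 0.239
```

```bash
python3 - <<'E'
from h import *
np.set_printoptions(precision=4,suppress=True)
s=st();print(axes())
for n in("side",):
    im=imaging.grab_frame(n)[:,:,::-1];cv2.imwrite(f"pics/{n}5f.png",im)
    cv2.imwrite(f"pics/{n}5.png",cv2.resize(im[120:220,310:410],None,fx=6,fy=6,interpolation=cv2.INTER_CUBIC))
p=s['tool_pos']; print(proj('side',[p[0],p[1],p[2]-.115]),proj('side',[p[0],p[1],p[2]-.02]))
E
```

```text
t 10.28 p [ 0.6005 -0.005   0.2536] F [ 0.39  0.25 -1.91] T [ 0.    0.01 -0.  ] w 0.239
[[-0.0015  0.0397 -0.9992]
 [ 0.0001 -0.9992 -0.0397]
 [-1.     -0.0002  0.0015]]
[358.2431 184.1943] [359.5433 161.1638]
```

View pics/side5.png

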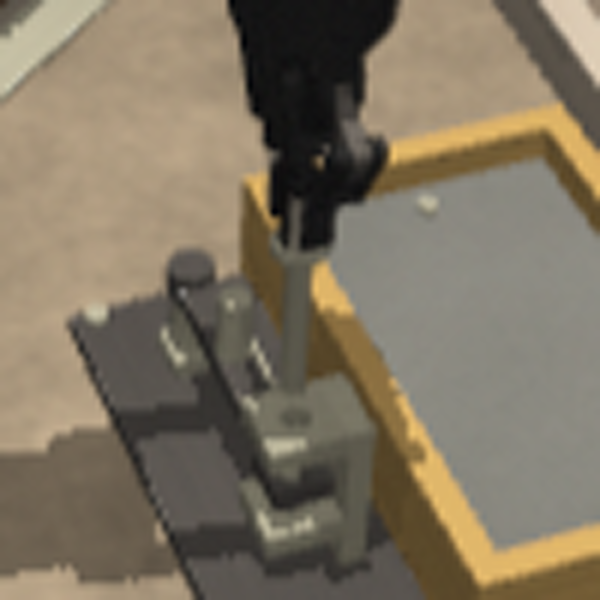

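```bash
python3 - <<'E'
from h import *
np.set_printoptions(precision=2,suppress=True)
im=cv2.imread('pics/side5f.png')
for r in range(166,194,2): print(r,[tuple(int(v) for v in im[r,c])[1] for c in range(350,370)])
for z in(.23,.2,.17,.15,.1386): print(z,proj('side',[.6005,-.005,z]))
print(proj('side',[.603,-.0045,.115]))
E
```

```text
166 [87, 80, 75, 72, 73, 75, 75, 72, 80, 86, 88, 98, 172, 180, 180, 169, 136, 135, 136, 137]
168 [109, 97, 72, 71, 73, 73, 74, 73, 81, 86, 87, 99, 180, 180, 181, 179, 170, 150, 137, 137]
170 [115, 108, 78, 85, 78, 72, 74, 72, 82, 86, 87, 82, 111, 180, 181, 180, 180, 178, 151, 137]
172 [87, 85, 82, 85, 88, 78, 69, 74, 84, 87, 86, 77, 78, 98, 111, 114, 141, 141, 140, 129]
174 [87, 82, 81, 85, 86, 83, 77, 77, 84, 88, 85, 77, 75, 69, 81, 104, 111, 111, 110, 111]
176 [90, 87, 118, 86, 86, 85, 83, 78, 85, 87, 84, 76, 76, 68, 69, 80, 99, 111, 110, 110]
178 [94, 107, 145, 120, 86, 84, 82, 80, 86, 87, 83, 73, 69, 70, 68, 68, 73, 100, 110, 111]
180 [84, 54, 73, 148, 119, 85, 80, 81, 86, 86, 83, 71, 67, 68, 68, 69, 68, 72, 100, 111]
182 [84, 73, 53, 73, 147, 95, 80, 82, 87, 86, 81, 69, 66, 68, 84, 88, 101, 82, 70, 87]
184 [84, 81, 53, 52, 59, 97, 92, 83, 86, 85, 84, 106, 112, 114, 116, 116, 115, 116, 105, 69]
186 [123, 152, 104, 105, 115, 114, 113, 110, 107, 110, 108, 111, 112, 111, 114, 117, 118, 118, 117, 105]
188 [74, 105, 142, 114, 116, 114, 110, 99, 93, 93, 95, 101, 111, 111, 111, 113, 117, 116, 116, 116]
190 [65, 73, 100, 113, 114, 115, 108, 93, 83, 92, 83, 92, 113, 112, 111, 111, 112, 116, 118, 118]
192 [51, 59, 74, 100, 112, 114, 114, 114, 114, 114, 113, 113, 113, 113, 111, 111, 109, 103, 106, 101]
0.23 [359.5  162.09]
0.2 [359.07 169.62]
0.17 [358.66 176.88]
0.15 [358.4  181.57]
0.1386 [358.25 184.2 ]
[358.65 189.25]
```

The pin shaft's centre, at column 358.7, agrees with the TCP projection. The hole is about 2.5 mm further along +x, so I shift by that and lower gently.

Call:
{"method": "carry_out", "body": {
  "moves": [0,0.5,-0.05,-0.25,0,0,1,-0.05,-0.25,0,0,1.5,-0.05,-0.25,0,0,1.8,-0.05,-0.25,0,0,1.8,-0.05,-0.25,0,0,1.8,-0.05,-0.25,0]
}}

```text
time: 10.83
tool_pos: [0.6032, -0.0036, 0.2358]
tool_rot: [-0.014, -0.707, -0.014, 0.707]
contact_force: [0.5, 0.2, -1.0]
gripper_width: 0.235
```

Call:
{"method": "carry_out", "body": {
  "moves": [0,0.1,0,0,0,0,0.2,0,0,0,0,0.3,0,0,0,0,0.3,0,0,0]
}}

```text
time: 11.17
tool_pos: [0.6034, -0.0036, 0.2332]
tool_rot: [-0.014, -0.707, -0.014, 0.707]
contact_force: [-0.6, 0.3, -2.2]
gripper_width: 0.236
```

Call:
{"method": "carry_out", "body": {
  "moves": [0,0.1,0,0,0,0,0.2,0,0,0,0,0.3,0,0,0,0,0.3,0,0,0]
}}

```text
time: 11.5
tool_pos: [0.6033, -0.0036, 0.23]
tool_rot: [-0.014, -0.707, -0.014, 0.707]
contact_force: [-0.1, 0.5, -2.8]
gripper_width: 0.238
```

Call:
{"method": "carry_out", "body": {
  "moves": [0,0.1,0,0,0,0,0.2,0,0,0,0,0.2,0,0,0]
}}

```text
time: 11.75
tool_pos: [0.6033, -0.0036, 0.228]
tool_rot: [-0.014, -0.707, -0.014, 0.707]
contact_force: [0.4, 0.1, -1.3]
gripper_width: 0.24
```

Call:
{"method": "carry_out", "body": {
  "moves": [0,0.1,0,0,0,0,0.2,0,0,0,0,0.2,0,0,0]
}}

```text
time: 12.0
tool_pos: [0.6033, -0.0036, 0.226]
tool_rot: [-0.014, -0.707, -0.014, 0.707]
contact_force: [0.5, 0.4, -1.0]
gripper_width: 0.243
```

Call:
{"method": "carry_out", "body": {
  "moves": [0,0.1,0,0,0,0,0.2,0,0,0,0,0.3,0,0,0,0,0.3,0,0,0]
}}

```text
time: 12.33
tool_pos: [0.6033, -0.0036, 0.2229]
tool_rot: [-0.014, -0.707, -0.014, 0.707]
contact_force: [0.4, 0.1, -1.8]
gripper_width: 0.243
```

Call:
{"method": "carry_out", "body": {
  "moves": [0,0.1,0,0,0,0,0.2,0,0,0,0,0.3,0,0,0,0,0.3,0,0,0]
}}

```text
time: 12.67
tool_pos: [0.6033, -0.0036, 0.22]
tool_rot: [-0.014, -0.707, -0.014, 0.707]
contact_force: [0.3, -0.3, -1.9]
gripper_width: 0.238
```

```bash
python3 - <<'E'
from h import *
s=st()
im=imaging.grab_frame("side")[:,:,::-1]
cv2.imwrite("pics/side6.png",cv2.resize(im[120:220,310:410],None,fx=6,fy=6,interpolation=cv2.INTER_CUBIC))
E
```

```text
t 12.67 p [ 0.6033 -0.0036  0.22  ] F [ 0.3  -0.29 -1.9 ] T [-0.02  0.01  0.01] w 0.238
```

View pics/side6.png

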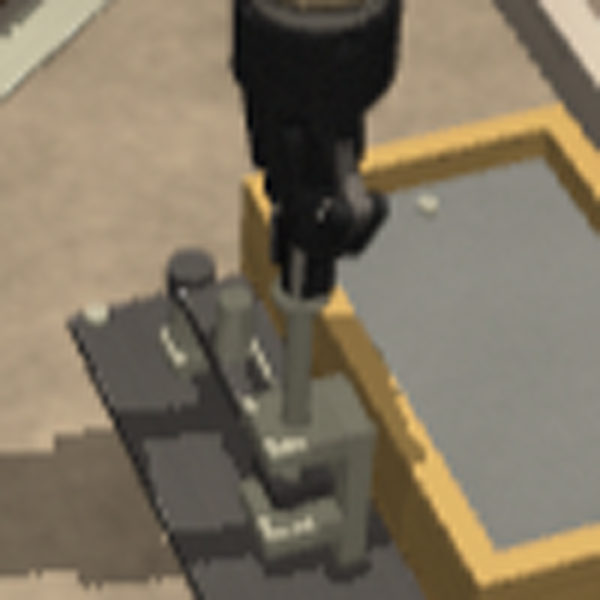

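The pin's foot has gone into the hole at (296,416) without contact force. I carry on lowering and watch the force.

Call:
{"method": "carry_out", "body": {
  "moves": [0,0.2,0,0,0,0,0.4,0,0,0,0,0.6,0,0,0,0,0.8,0,0,0,0,1.0,0,0,0,0,1.2,0,0,0,0,1.4,0,0,0,0,1.6,0,0,0,0,1.8,0,0,0,0,2.0,0,0,0,0,2.0,0,0,0]
}}

```text
time: 13.63
tool_pos: [0.6031, -0.0036, 0.1996]
tool_rot: [-0.014, -0.707, -0.014, 0.707]
contact_force: [-1.2, -0.2, -2.1]
gripper_width: 0.238
```

Call:
{"method": "carry_out", "body": {
  "moves": [0,0.15,0,0,0,0,0.3,0,0,0,0,0.45,0,0,0,0,0.6,0,0,0,0,0.6,0,0,0]
}}

```text
time: 14.05
tool_pos: [0.6032, -0.0036, 0.1938]
tool_rot: [-0.014, -0.707, -0.014, 0.707]
contact_force: [-1.3, 0.1, -1.6]
gripper_width: 0.237
```

Call:
{"method": "carry_out", "body": {
  "moves": [0,0.1,0,0,0,0,0.2,0,0,0,0,0.3,0,0,0,0,0.4,0,0,0,0,0.4,0,0,0]
}}

```text
time: 14.47
tool_pos: [0.6033, -0.0036, 0.19]
tool_rot: [-0.014, -0.707, -0.014, 0.707]
contact_force: [0.6, -0.2, -1.9]
gripper_width: 0.243
```

Call:
{"method": "carry_out", "body": {
  "moves": [0,0.2,0,0,0,0,0.4,0,0,0,0,0.6,0,0,0,0,0.8,0,0,0,0,1.0,0,0,0,0,1.2,0,0,0,0,1.4,0,0,0,0,1.6,0,0,0,0,1.8,0,0,0,0,2.0,0,0,0,0,2.0,0,0,0]
}}

```text
time: 15.38
tool_pos: [0.6031, -0.0036, 0.1696]
tool_rot: [-0.014, -0.707, -0.014, 0.707]
contact_force: [-0.3, 0.2, -2.5]
gripper_width: 0.238
```

Call:
{"method": "carry_out", "body": {
  "moves": [0,0.15,0,0,0,0,0.3,0,0,0,0,0.45,0,0,0,0,0.6,0,0,0,0,0.6,0,0,0]
}}

```text
time: 15.8
tool_pos: [0.6032, -0.0036, 0.1638]
tool_rot: [-0.014, -0.707, -0.014, 0.707]
contact_force: [-0.0, -1.2, -1.8]
gripper_width: 0.244
```

Call:
{"method": "carry_out", "body": {
  "moves": [0,0.15,0,0,0,0,0.3,0,0,0,0,0.45,0,0,0,0,0.6,0,0,0,0,0.6,0,0,0]
}}

```text
time: 16.22
tool_pos: [0.6031, -0.0036, 0.1578]
tool_rot: [-0.014, -0.707, -0.014, 0.707]
contact_force: [0.7, 0.3, -1.6]
gripper_width: 0.235
```

Call:
{"method": "carry_out", "body": {
  "moves": [0,0.2,0,0,0,0,0.4,0,0,0,0,0.6,0,0,0,0,0.8,0,0,0,0,1.0,0,0,0,0,1.2,0,0,0,0,1.4,0,0,0,0,1.6,0,0,0,0,1.8,0,0,0,0,1.8,0,0,0]
}}

```text
time: 17.05
tool_pos: [0.6031, -0.0036, 0.1397]
tool_rot: [-0.014, -0.707, -0.014, 0.707]
contact_force: [0.2, -1.0, -1.9]
gripper_width: 0.236
```

Call:
{"method": "carry_out", "body": {
  "moves": [0,0.1,0,0,0,0,0.2,0,0,0,0,0.2,0,0,0]
}}

```text
time: 17.3
tool_pos: [0.6033, -0.0037, 0.1382]
tool_rot: [-0.014, -0.707, -0.014, 0.707]
contact_force: [-0.7, -0.8, -1.7]
gripper_width: 0.238
```

Call:
{"method": "carry_out", "body": {
  "moves": [0,0.1,0,0,0,0,0.2,0,0,0,0,0.2,0,0,0]
}}

```text
time: 17.55
tool_pos: [0.6033, -0.0036, 0.1361]
tool_rot: [-0.014, -0.707, -0.014, 0.707]
contact_force: [-0.1, 0.6, -1.3]
gripper_width: 0.238
```

Call:
{"method": "carry_out", "body": {
  "moves": [0,0.1,0,0,0,0,0.1,0,0,0]
}}

```text
time: 17.72
tool_pos: [0.6033, -0.0036, 0.1351]
tool_rot: [-0.014, -0.707, -0.014, 0.707]
contact_force: [-0.0, -0.7, -2.4]
gripper_width: 0.241
```

Call:
{"method": "carry_out", "body": {
  "moves": [0,0.1,0,0,0,0,0.1,0,0,0]
}}

```text
time: 17.88
tool_pos: [0.6035, -0.0037, 0.1351]
tool_rot: [0.014, 0.707, 0.014, -0.707]
contact_force: [-2.2, -0.1, 2.6]
gripper_width: 0.241
```

Call:
{"method": "carry_out", "body": {
  "moves": [0,0.1,0,0,0,0,0.1,0,0,0]
}}

```text
time: 18.05
tool_pos: [0.6037, -0.0037, 0.135]
tool_rot: [0.015, 0.707, 0.014, -0.707]
contact_force: [-4.1, 0.5, 6.0]
gripper_width: 0.239
```

The flange has seated: z stops at 0.135 and the force rises to 6 N. I ease off, open and retreat upward.

Call:
{"method": "carry_out", "body": {
  "moves": [0,-0.15,0,0,0,0.7,-0.15,0,0,0,0.7,-0.15,0,0,0,0.7,-0.15,0,0,0,0.7,-0.15,0,0,0,0.7,-0.15,0,0,0]
}}

```text
time: 18.55
tool_pos: [0.6034, -0.0037, 0.1346]
tool_rot: [-0.014, -0.707, -0.014, 0.707]
contact_force: [0.9, -0.5, -0.5]
gripper_width: 0.698
```

Call:
{"method": "carry_out", "body": {
  "moves": [0.7,-2,0,0,0,0.7,-5,0,0,0,0.7,-9,0,0,0,0.7,-13,0,0,0,0.7,-16,2,4,0,0.7,-16,6,8,0,0.7,-16,9,12,0,0.7,-16,12,15,0,0.7,-16,15,18,0,0.7,-16,15,18,0,0.7,-16,15,18,0]
}}

```text
time: 19.47
tool_pos: [0.4267, -0.1642, 0.2951]
tool_rot: [-0.013, -0.707, -0.011, 0.707]
contact_force: [-0.0, -0.2, 0.3]
gripper_width: 0.701
```

```bash
python3 - <<'E'
from h import *
s=st()
for n in("side","top"):
    im=imaging.grab_frame(n)[:,:,::-1];cv2.imwrite(f"pics/{n}7f.png",im)
    cv2.imwrite(f"pics/{n}7.png",cv2.resize(im[150:300,310:450] if n=='side' else im[80:230,250:450],None,fx=4,fy=4,interpolation=cv2.INTER_CUBIC))
np.set_printoptions(precision=1,suppress=True)
print(proj('side',[.603,-.004,.161]),proj('side',[.603,-.004,.118]))
E
```

```text
t 19.47 p [ 0.4267 -0.1642  0.2951] F [-0.04 -0.21  0.32] T [ 0.   -0.02 -0.03] w 0.701
[359.2 178.6] [358.6 188.5]
```

View pics/side7.png

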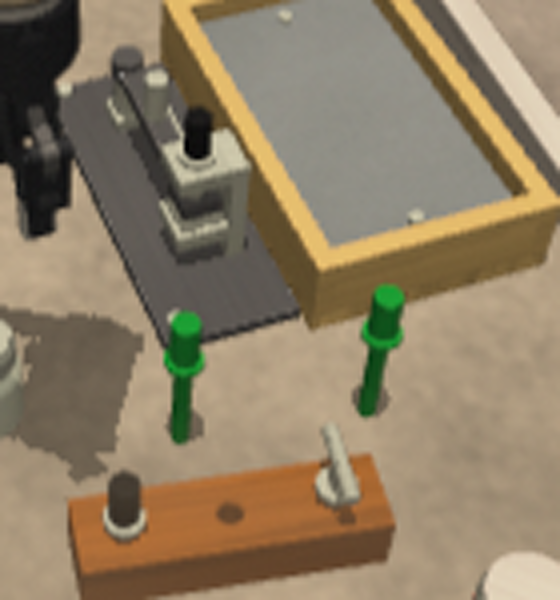

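View pics/top7f.png

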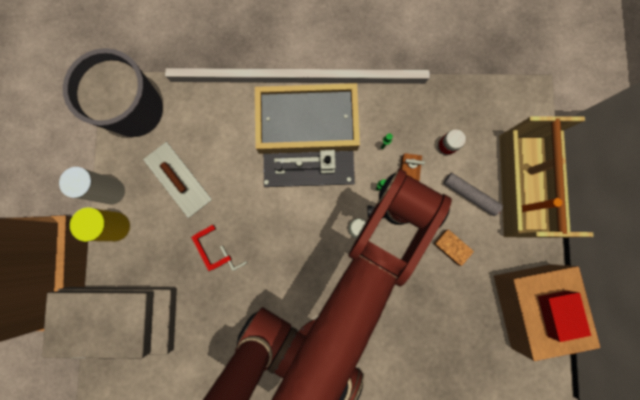

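The pin's flange lies on the upper ear at (198,155) in the side zoom, with the grip top at (198,115). That matches the projected seated height (359,179 in the full image). The bar is shut and everything else is where it was, so I hand in.

```bash
python3 -c "
from plant import workorder; print(workorder.job_done())"
```

```text
the job is handed in; nothing more can be done
None
```

The latch bar is shut and the long pin is seated through both ears and the eye, released and standing on its own. I handed the job in at about 19.5 s of the 67 s allowed.

- **Bar:** I pushed the knob with closed fingers until the bar stopped moving. The knob force reached about 22 N at the end (18 N along x and 13 N vertical), more than I intended. The images afterwards show the bar lying along the form's y with its eye between the ears.
- **Hole:** I placed it from both cameras, which agreed to about 1 mm (x ≈ 0.603 m, y ≈ -0.0045 m). I did not touch the ear's side face to feel for it. I lowered the pin in small steps and it entered with no contact force I could tell from sensor noise.
- **Pin:** I lowered it through the upper ear, the eye and the lower ear. It stopped at TCP z 0.135 m, the height calculated for the flange on the ear, with about 6 N upward. I then eased off, opened the gripper and backed away.
- **Last checks:** The side view shows the flange flat on the upper ear and the grip top at the expected height, with the rack's middle hole empty. The short pin, tee pin and green pins look unmoved. The other objects look unmoved too, though in the top view the arm hid part of the rack and the jar. No check failed.

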